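# Board along the sink, knife out of the block and held level, ready to cut

## Robot

A 6-joint arm with a two-finger parallel gripper is mounted at the origin on the work surface. World frame = base frame: x ahead of the robot, y to its left, z up, the work surface at z = 0. Lengths are in mm, angles in rad, forces in N, time in s.
With the tool pointing down it reaches from about 350 to 875 mm from the base axis. Payload 4.2 kg.
Tool frame: the origin (TCP) lies midway between the tips of the shut fingers; the grasp point (between the pads) lies 19 mm behind it (arm.grasp_offset is the distance from the TCP to the grasp point, in mm); z points along the fingers, y is the line along which they close (so a half turn about z gives the same grasp; the last joint's range is limited). The gripper opens to 85 mm and grips with 20 to 120 N. Pads are 22 mm wide; open, the fingers measure 114 mm over their backs; the gripper's body (76 mm by 85 mm) begins 54 mm behind the grasp point. The pads swing forward as they close: fully open they stand 13 mm farther back than shut.
Start: joints at [-1.062, 0.385, 0.008, 0, -1.194, -0.259], TCP at [154.523, -605.576, 231.312] pointing down, gripper open.
Joint ranges: [-3.14, 3.14], [-1.21, 2.06], [-1.07, 1.41], [-3.16, 2.05], [-2.99, -0.16], [-3.1, 3.1]. Speed limits (rad/s): [2.79, 2.79, 3.14, 3.14, 3.14, 3.14].

## Interface

Orientations are given as a unit quaternion [x, y, z, w].
In Python, from bench import arm gives the robot as it stands. The module is installed in compiled form; this text tells all that it offers.
- The arm moves only by the tool servo_tool, never from a script. Its argument "increments" is a list of rows, each a list of 7 numbers: the opening, from 0 (shut) to 1 (fully open), then the shift along the tool's x, y, z in m, then the turn, a rotation vector about the tool's x, y, z in degrees. In form: [[grip, x, y, z, ax, ay, az], ...]. A call has 1 to 12 rows; each row is the pose to reach, as a shift and turn from the pose commanded when the call began, along the tool's axes at that moment; what a row does not reach only later rows make up. A row lasts 1/8 s, in which the tool goes at most 62.5 mm and 10.7 degrees, less where a joint would pass 70% of its speed; a pose out of reach is approached as far as the arm can. A call with a gripper value outside its range is refused whole. The fingers move at their own pace and stop on an object; the grip force is fixed at half the most. Time passes only in rows, so rows that repeat a pose let the fingers close. It gives the time, the measured TCP pose, the force, the opening and the grip force at its end, in the units of the state.
- arm.read_state(): the state, without advancing time (a new reading comes with each control period).
- arm.get_image(name): name is "side" or "top" or "wrist"; returns a dict with "color" (420x560x3 uint8, red, green, blue), "fx", "fy", "cx", "cy" (pixels), "rvec" (rotation vector, rad) and "tvec" (3), from world to camera coordinates, as OpenCV has them; the wrist camera has in their place "hand_eye" (4x4, takes a point from camera to tool coordinates, whose origin is the TCP and whose axes are the flange's). Camera axes: x right, y down, z forward; pixel columns grow to the right and rows downward; lengths in mm; the calibration is good to about 2 mm. A picture is of the moment at which its call begins: read the wrist's pose just before it. There is no depth.
- arm.job_done(): hands the job in; it is judged then, once.
Trained networks look in the newest picture that a camera, given by its name, has taken for a name from the list of things; names that differ only in an ending like _2 or _b are one class to them, and where a whole thing is asked for, a point or a joint stands for the part that bears it (a point fixed in the world has none). Each returns a list of dicts, best first, with "p" (0 to 1); they miss things now and then, are a little off and sometimes report something else, mostly with a low value. They report only what shows in the picture. A call takes as long as a camera call.
- arm.look_for(camera, thing): "box" ([centre column, centre row, width, height] in pixels, round what is visible of it).
- arm.spot_point(camera, thing): "centre" ([column, row] in pixels: a listed point, or the origin of a listed thing).
The state is a dict: "clock": time; "joints": joint angles; "joint_vel": joint speeds; "joint_efforts": joint torques, N m; "position": TCP position; "ee_rot": TCP orientation; "contact_force": force on the tool from outside, world axes, zero at the start; "wrist_torque": the same for the moment, N m; "gripper_width": finger opening in mm; "grasp_force": force on a finger pad.
Only numpy, scipy, OpenCV 4.12 (cv2) and the standard library are available. Lean on these libraries where they do the work, as an engineer would, in place of code of your own. Each camera call takes 0.05 s, during which the arm holds its last target. There are 200 camera calls.

## Task

Slide the wooden chopping board along the sink until it is right up against the sink's end next to the knife block; then draw the big cook's knife (the one with the biggest handle) out of the block, turn it level with its cutting edge down, and hold it still with the middle of its blade above the board, about a hand's breadth clear of the wood. Finish like that, with the knife still held in the gripper and the board still at the end of the sink. Leave the two smaller knives in the block and do not shift or tip the jars and the mug that stand around.

Things in the scene. Friction and masses are not known exactly. Their poses are not given: they have to be found in the camera images.
- board (a joint): sliding of the chopping board along the sink (m): 0 at the sink's right-hand end (-y), growing to 0.265 as the board is pushed along +y, where its edge butts against the sink's left-hand end, next to the knife block. It slides with about 3.5 N of friction and stays where it is left.
- board_top (a point): centre of the top face of the chopping board: light wood, 380 mm along x, 250 mm along y, 24 mm thick. It rides on a ledge inside the rim of the steel sink, its top 14 mm above the worktop, and moves along y only. Below it the sink is open, 180 mm deep.
- board_slot (a point): centre, at the level of the board's top, of the finger slot through the board: 120 mm along x by 44 mm along y, open right through to the sink below. It lies 78 mm to the +y side of the board's centre, 25 mm in from the board's +y edge.
- block: wooden knife block, fixed, 152 mm wide, 178 mm tall, left of the sink. Origin on the worktop below the middle of its sloping mouth; x points level from mouth to back, z up. Three slots side by side 56 mm apart, 7 mm wide, 48 mm high, 170 mm deep, enter at 150 mm height along +x and 45 degrees downwards; the handles stand out of it towards the robot, 45 degrees upwards.
- cooks_knife: the big cook's knife, 200 g, in any of the three slots. Origin at the front end of the handle, where it meets the blade and rests on the block's mouth; x along the blade to the point, z to the spine (back of the blade), y across the flat. Blade 160 mm long, 3 mm thick, spine at z = +12 mm, cutting edge at z = -32 mm. It comes clear when drawn 165 mm straight along its -x.
- knife_grip (a point): middle of the cook's knife's handle, 65 mm behind the knife's origin (x = -65 mm). The handle is a straight bar of black plastic with three rivets and a 12 mm steel collar in front, 118 mm long (x = 0 to -118 mm), 21 mm thick (y) and 28 mm high (z = -14 to +14 mm). The knife balances about 10 mm ahead of its origin.
- knife_edge (a point): middle of the cook's knife's cutting edge: x = +75 mm, z = -32 mm in the knife's frame
- knife_tip (a point): point of the cook's knife: x = +160 mm, z = -26 mm in the knife's frame
- utility_knife: a smaller knife in the block, in another slot, its black handle 90 mm long, 15 mm thick and 19 mm high; origin and axes as for the cook's knife, but the handle's axis lies 14 mm below the origin (towards the edge)
- paring_knife: the smallest knife in the block, its black handle 76 mm long, 14 mm thick and 17 mm high; origin and axes as for the cook's knife, but the handle's axis lies 18 mm below the origin (towards the edge)
- mug: a white mug, 80 mm across and 90 mm tall, with a handle; origin at the centre of its underside, z up. A bystander
- salt_jar: a glass storage jar, 100 mm across and 140 mm tall, with a knobbed metal lid; origin at the centre of its underside, z up. A bystander
- pepper_jar: a glass spice jar, 51 mm across and 78 mm tall, with a metal lid; origin at the centre of its underside, z up. A bystander
- herb_jar: another such spice jar; origin at the centre of its underside, z up. A bystander

How it is judged (in metres and radians):
On the way, in this order (a step that is already met when the one before it is completed fails the run):
1. the board is right up against the sink's end next to the knife block, the cook's knife still in its slot (value of joint board above 0.259 m and distance of cooks_knife from where it was at the start of the episode below 0.02 m), for 0.2 s.
2. the cook's knife is drawn clear of the block, in the gripper (distance of cooks_knife from where it was at the start of the episode above 0.16 m and contact force between cooks_knife and the fingers above 1 N and contact force between cooks_knife and block below 0.1 N), for 0.1 s.
At the end, for the whole second after the job is handed in: The board is within 6 mm of the end of its travel at the sink's end by the knife block. The cook's knife is held by the fingers and touches nothing else, level and edge down within 15 degrees, the middle of its cutting edge over the board and 40 to 180 mm above the board's top, at rest (value of joint board above 0.259 m and contact force between cooks_knife and the fingers above 1 N and contact force between cooks_knife and block below 0.1 N and angle between cooks_knife's own z axis and vertical below 0.26 rad and z of knife_edge in the frame of board_top between 0.04 and 0.18 m and x of knife_edge in the frame of board_top between -0.17 and 0.17 m and y of knife_edge in the frame of board_top between -0.115 and 0.115 m and linear speed of cooks_knife below 0.03 m/s and angular speed of cooks_knife below 0.2 rad/s); the arm keeps its last pose, push and grip.
It fails at once if one of the smaller knives is pulled more than 30 mm out of its place (distance of any of utility_knife, paring_knife from where it was at the start of the episode above 0.03 m).
It fails at once if a jar or the mug is shifted more than 40 mm or tipped (distance of any of mug, salt_jar, pepper_jar, herb_jar from where it was at the start of the episode above 0.04 m or angle between any of mug, salt_jar, pepper_jar, herb_jar's own z axis and vertical above 0.5 rad).
It also fails if it takes over 64 s, if anything falls off the work surface, if the arm or the gripper's body presses on something with over 40 N, if the wrist force passes 120 N, or if a joint passes its speed limit or range.

## Working session

There is one attempt and no reset: what is moved stays moved. The work goes in short steps, Python scripts to look and compute and a tool call to move; the robot and the scene stay as the last step left them, time stands still between calls to the robot, and variables do not carry over. Pictures are saved under pics/ and viewed, at most 11 in all, crops included, and the job is handed in when it is done.

Besides the shell and the picture viewer there is one more tool, called after "Emit:" as a command line: name --pt "numbers of a row" for each row, then --argument value for the rest. servo_tool: Moves the arm, as the interface text tells. Its arguments: {"type":"object","properties":{"increments":{"type":"array","items":{"type":"array","items":{"type":"number"}}}},"required":["increments"]}

```bash
mkdir -p pics
cat > h.py <<'E'
import numpy as np, cv2
from scipy.spatial.transform import Rotation as R
from bench import arm
def cam(name, im, st):
    K=np.array([[im['fx'],0,im['cx']],[0,im['fy'],im['cy']],[0,0,1]])
    if name=='wrist':
        T=np.eye(4);T[:3,:3]=R.from_quat(st['ee_rot']).as_matrix();T[:3,3]=st['position']
        W=np.linalg.inv(T@np.array(im['hand_eye']))
        return K@W[:3]
    r=cv2.Rodrigues(np.array(im['rvec'],float))[0]
    return K@np.c_[r,np.array(im['tvec'],float).ravel()]
def tri(Ps,uv):
    A=[]
    for P,(u,v) in zip(Ps,uv): A+=[u*P[2]-P[0],v*P[2]-P[1]]
    X=np.linalg.svd(np.array(A))[2][-1];X=X[:3]/X[3]
    e=[np.linalg.norm((P@np.r_[X,1])[:2]/(P@np.r_[X,1])[2]-u) for P,u in zip(Ps,uv)]
    return X,np.round(e,1)
def atz(P,uv,z):
    u,v=uv;A=np.array([u*P[2]-P[0],v*P[2]-P[1]])
    return np.linalg.solve(A[:,:2],-A[:,2]*z-A[:,3])
def shot(name,fn=None):
    st=arm.read_state();im=arm.get_image(name)
    if fn: cv2.imwrite('pics/'+fn,im['color'][:,:,::-1])
    return cam(name,im,st),im
E
python3 - <<'E'
from h import *
s=arm.read_state();print(s['ee_rot'],s['gripper_width'],arm.grasp_offset)
P={c:shot(c,c+'0.png')[0] for c in('side','top','wrist')}
for t in ['board_top','board_slot','block','cooks_knife','knife_grip','utility_knife','paring_knife','mug','salt_jar','pepper_jar','herb_jar']:
    o={}
    for c in P:
        r=arm.spot_point(c,t); 
        print(t,c,[(np.round(x['centre']),round(x['p'],2)) for x in r[:3]])
        if r and r[0]['p']>.3:o[c]=r[0]['centre']
    if 'side' in o and 'top' in o: X,e=tri([P['side'],P['top']],[o['side'],o['top']]);print('   ->',np.round(X),e)
E
```

```text
[-1.24480121e-01  9.92221520e-01  1.06027135e-03 -1.76032322e-04] 85.25497472310015 18.700000000000003
board_top side [(array([310., 197.]), 0.81)]
board_top top []
board_top wrist []
board_slot side []
board_slot top [(array([305., 210.]), 0.95)]
board_slot wrist []
block side [(array([164., 311.]), 0.91)]
block top [(array([176., 190.]), 0.89), (array([148., 189.]), 0.6)]
block wrist []
   -> [626. 343.  -7.] [0.2 0.1]
cooks_knife side [(array([154., 252.]), 0.95)]
cooks_knife top [(array([179., 171.]), 0.57)]
cooks_knife wrist []
   -> [664. 299. 154.] [1.4 1.4]
knife_grip side [(array([177., 244.]), 0.88), (array([237., 388.]), 0.15)]
knife_grip top [(array([181., 181.]), 0.55)]
knife_grip wrist []
   -> [613. 276. 198.] [1.5 1.4]
utility_knife side [(array([141., 292.]), 0.65)]
utility_knife top [(array([147., 190.]), 0.4)]
utility_knife wrist []
   -> [595. 400. 160.] [1.3 1.1]
paring_knife side [(array([146., 268.]), 0.45)]
paring_knife top []
paring_knife wrist []
mug side [(array([303., 331.]), 0.82)]
mug top [(array([214., 277.]), 0.97)]
mug wrist []
   -> [311. 185.  11.] [1.2 1. ]
salt_jar side [(array([237., 390.]), 0.63)]
salt_jar top [(array([154., 268.]), 0.78)]
salt_jar wrist []
   -> [338. 396.  18.] [1.6 1.3]
pepper_jar side [(array([262., 293.]), 0.7)]
pepper_jar top [(array([230., 237.]), 0.75)]
pepper_jar wrist []
   -> [464. 143. -12.] [1.9 1.8]
herb_jar side [(array([376., 160.]), 0.69)]
herb_jar top [(array([409., 225.]), 0.76), (array([162., 177.]), 0.52)]
herb_jar wrist []
   -> [ 513. -509.  -17.] [0.3 0.4]
```

```bash
python3 -c "
import cv2,numpy as np
a=[cv2.imread('pics/%s0.png'%c) for c in('side','top')]
cv2.imwrite('pics/st.png',np.hstack([cv2.resize(x,(400,300)) for x in a]))"
```

```text
(no output)
```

View pics/side0.png

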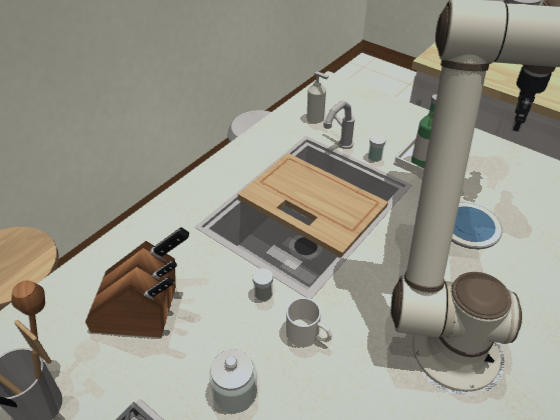

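View pics/top0.png

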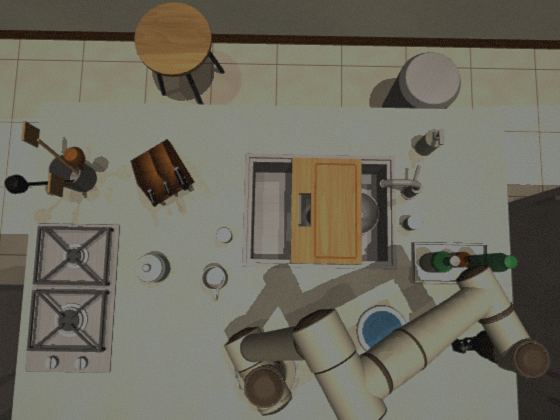

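The side view shows the cook's knife as the topmost, farthest handle at about (170,243). The board slot is at (297,211). In the top view the slot is at (305,210) and the sink's left inner end is at column ~250.

Run:
```python
from h import *
s,_=shot('side');t,_=shot('top')
print(tri([s,t],[(297,211),(305,210)]))
for z in(0,14): print(z,[np.round(atz(t,p,z)) for p in [(305,210),(291,210),(250,210),(361,210),(245,210),(326,158),(326,264)]])
print(atz(s,(297,211),14))
for n in ['pepper_jar','mug','salt_jar']:
    b=arm.look_for('top',n)[0];print(n,np.round(b['box']),np.round(atz(t,b['box'][:2],60)))
st=arm.read_state();Rm=R.from_quat(st['ee_rot'])
print(np.round(Rm.as_matrix(),3))
```

```text
(array([ 557.93980982, -126.9578278 ,   16.89107665]), array([0.3, 0.4]))
0 [array([ 559., -129.]), array([558., -78.]), array([555.,  70.]), array([ 563., -330.]), array([555.,  88.]), array([ 753., -203.]), array([ 367., -205.])]
14 [array([ 557., -128.]), array([556., -78.]), array([553.,  69.]), array([ 561., -328.]), array([553.,  87.]), array([ 749., -202.]), array([ 367., -204.])]
[ 560.51032054 -128.83749386]
pepper_jar [221. 236.  16.  14.] [455. 161.]
mug [214. 281.  30.  34.] [302. 181.]
salt_jar [154. 269.  40.  31.] [337. 386.]
[[-0.969 -0.247 -0.   ]
 [-0.247  0.969  0.   ]
 [ 0.     0.    -1.   ]]
```

Emit:
servo_tool --pt "0 -0.0509 0.0364 0.0 0 0 -8" --pt "0 -0.1017 0.0727 0.0 0 0 -16" --pt "0 -0.1526 0.1091 0.01 0 0 -24" --pt "0 -0.2034 0.1454 0.02 0 0 -32" --pt "0 -0.2543 0.1818 0.04 0 0 -40" --pt "0 -0.3052 0.2182 0.06 0 0 -48" --pt "0 -0.356 0.2545 0.08 0 0 -56" --pt "0 -0.4069 0.2909 0.1 0 0 -64" --pt "0 -0.4577 0.3272 0.12 0 0 -72" --pt "0 -0.5086 0.3636 0.131 0 0 -75.7" --pt "0 -0.5086 0.3636 0.131 0 0 -75.7" --pt "0 -0.5086 0.3636 0.131 0 0 -75.7"

```text
clock: 3.55
position: [557.8, -126.8, 99.9]
ee_rot: [0.708, -0.707, -0.0, 0.0]
contact_force: [-0.9, -0.9, -0.5]
gripper_width: -0.1
grasp_force: 0.0
```

Run:
```python
from h import *
w,im=shot('wrist','w1.png')
r=arm.spot_point('wrist','board_slot');print(r, [atz(w,x['centre'],14) for x in r]); print(np.array(im['hand_eye']).round(2))
```

```text
[] []
[[   0.     -0.96   -0.3    77.42]
 [   1.      0.      0.     -0.65]
 [  -0.     -0.3     0.96 -143.04]
 [   0.      0.      0.      1.  ]]
```

View pics/w1.png

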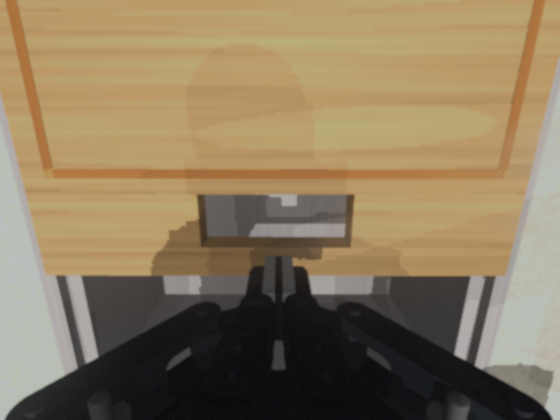

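The wrist view shows the slot spanning columns 200–353 and rows 194–247, with the shut fingertips at about (279,258).

Run:
```python
from h import *
w,im=shot('wrist')
for p in [(200,194),(353,194),(200,247),(353,247),(276,276),(45,276),(508,276)]: print(p,np.round(atz(w,p,14),1))
```

```text
(200, 194) [ 616.9 -149.9]
(353, 194) [ 500.1 -149.9]
(200, 247) [ 620.2 -106.1]
(353, 247) [ 497. -106.]
(276, 276) [559.1 -80. ]
(45, 276) [750.8 -80.1]
(508, 276) [366.3 -79.9]
```

Emit:
servo_tool --pt "0 0.001 0 0.03 0 0 0" --pt "0 0.001 0 0.06 0 0 0" --pt "0 0.001 0 0.09 0 0 0" --pt "0 0.001 0 0.102 0 0 0" --pt "0 -0.005 0 0.102 0 0 0" --pt "0 -0.012 0 0.102 0 0 0" --pt "0 -0.025 0 0.102 0 0 0" --pt "0 -0.04 0 0.102 0 0 0" --pt "0 -0.06 0 0.102 0 0 0" --pt "0 -0.08 0 0.102 0 0 0" --pt "0 -0.1 0 0.102 0 0 0"

```text
clock: 5.08
position: [558.1, -26.1, -1.0]
ee_rot: [0.707, -0.707, 0.001, -0.001]
contact_force: [1.5, -4.1, 3.9]
gripper_width: -0.1
grasp_force: 2.4
```

Run:
```python
from h import *
t,_=shot('top','top1.png');print(arm.spot_point('top','board_slot'))
i=cv2.imread('pics/top1.png');cv2.imwrite('pics/top1c.png',cv2.resize(i[130:290,100:420],None,fx=2.4,fy=2.4))
```

```text
[{'centre': [280.5, 208.6], 'p': 0.59}]
```

View pics/top1c.png

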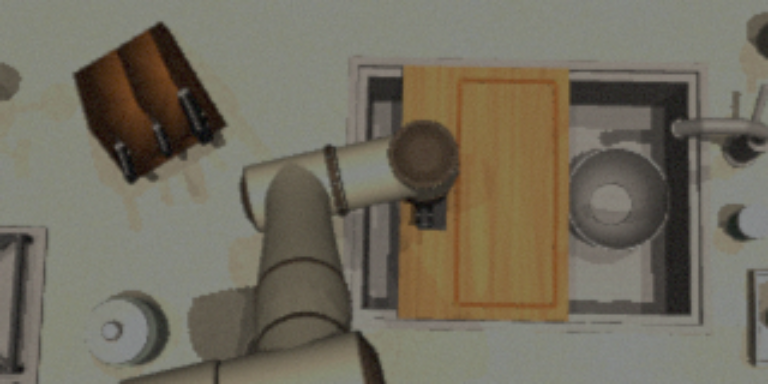

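Crop shows the board's +y edge at column 401, with the sink end near 360. That leaves about 50–65 mm to go, with the board following the fingers.

Emit:
servo_tool --pt "0 -0.012 0 0 0 0 0" --pt "0 -0.024 0 0 0 0 0" --pt "0 -0.034 0 0 0 0 0" --pt "0 -0.042 0 0 0 0 0" --pt "0 -0.048 0 0 0 0 0"

```text
clock: 5.8
position: [556.6, 20.7, -2.2]
ee_rot: [-0.707, 0.707, 0.001, -0.001]
contact_force: [0.2, -4.3, -2.0]
gripper_width: 0.3
grasp_force: 1.9
```

Emit:
servo_tool --pt "0 -0.004 0 0 0 0 0" --pt "0 -0.008 0 0 0 0 0" --pt "0 -0.011 0 0 0 0 0"

```text
clock: 6.18
position: [556.8, 31.4, -2.0]
ee_rot: [-0.707, 0.707, 0.0, -0.001]
contact_force: [-2.3, -3.1, -2.1]
gripper_width: -0.2
grasp_force: 1.8
```

Emit:
servo_tool --pt "0 -0.002 0 0 0 0 0" --pt "0 -0.004 0 0 0 0 0" --pt "0 -0.006 0 0 0 0 0"

```text
clock: 6.55
position: [557.1, 37.4, -1.7]
ee_rot: [-0.707, 0.707, 0.0, -0.0]
contact_force: [-3.1, -2.7, -2.3]
gripper_width: 0.0
grasp_force: 1.8
```

Emit:
servo_tool --pt "0 -0.003 0 0 0 0 0" --pt "0 -0.006 0 0 0 0 0" --pt "0 -0.008 0 0 0 0 0"

```text
clock: 6.92
position: [557.1, 44.2, -1.7]
ee_rot: [0.707, -0.707, 0.0, 0.001]
contact_force: [1.2, -15.8, -1.4]
gripper_width: -0.0
grasp_force: 8.1
```

Emit:
servo_tool --pt "0 -0.002 0 0 0 0 0" --pt "0 -0.004 0 0 0 0 0" --pt "0 -0.006 0 0 0 0 0"

```text
clock: 7.3
position: [556.9, 44.6, -1.7]
ee_rot: [-0.707, 0.707, -0.001, -0.004]
contact_force: [7.7, -40.5, -1.9]
gripper_width: 0.1
grasp_force: 20.3
```

The force rose to 40 N at y≈44.5, so the board is against the end. Backing off, lifting, and going to look at the knives.

Emit:
servo_tool --pt "0 0.008 0 0 0 0 0" --pt "0 0.017 0 0 0 0 0" --pt "0 0.017 0 -0.03 0 0 0" --pt "0 0.017 0 -0.08 0 0 0" --pt "0 0.017 0 -0.14 0 0 0" --pt "0.6 0.017 0 -0.2 0 0 9.5" --pt "0.6 -0.02 -0.01 -0.26 0 0 19" --pt "0.6 -0.07 -0.03 -0.32 0 0 28.5" --pt "0.6 -0.13 -0.05 -0.342 0 0 38" --pt "0.6 -0.19 -0.07 -0.342 0 0 47.5" --pt "0.6 -0.254 -0.093 -0.342 0 0 57" --pt "0.6 -0.254 -0.093 -0.342 0 0 57"

```text
clock: 8.8
position: [650.8, 310.2, 340.2]
ee_rot: [-0.285, 0.958, 0.001, 0.001]
contact_force: [-0.2, 0.5, -0.1]
gripper_width: 51.4
grasp_force: 0.0
```

Run:
```python
from h import *
import json
w,im=shot('wrist','w2.png');print(arm.read_state()['position'])
D={'w2':w.tolist()};o={}
for t in ['cooks_knife','knife_grip','utility_knife','paring_knife','block']:
    o[t]=arm.spot_point('wrist',t);print(t,[(np.round(x['centre'],1),x['p']) for x in o[t]])
json.dump(D,open('w2.json','w'))
t,_=shot('top');r=arm.spot_point('top','board_slot');print([(x['p'],atz(t,x['centre'],14)) for x in r])
```

```text
[651.43576938 312.88127207 338.8743802 ]
cooks_knife [(array([267.7, 198.3]), 0.62)]
knife_grip [(array([263.2, 159.1]), 0.72)]
utility_knife [(array([372.3, 197.4]), 0.69)]
paring_knife [(array([318. , 194.4]), 0.9)]
block [(array([306.5, 172.1]), 0.91)]
[(0.91, array([556.87944869,  30.19223807]))]
```

View pics/w2.png

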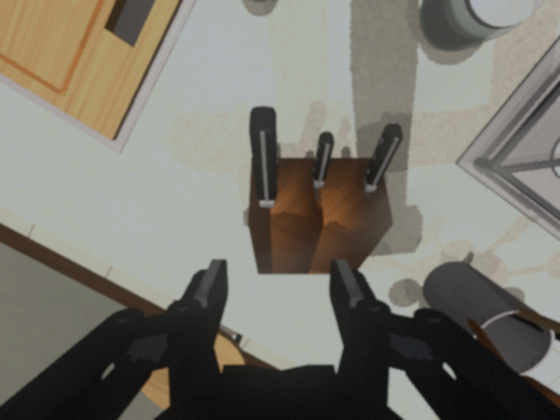

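The wrist view shows the cook's knife handle from its collar at (267,203) to its end at (263,108). It is clearly the biggest and lies at the block's sink side. Second view from a shifted place:

Emit:
servo_tool --pt "0.6 0.015 0.04 0 0 0 0" --pt "0.6 0.03 0.08 0 0 0 0" --pt "0.6 0.03 0.08 0 0 0 0" --pt "0.6 0.03 0.08 0 0 0 0"

```text
clock: 9.7
position: [581.8, 355.5, 341.1]
ee_rot: [-0.284, 0.959, 0.0, 0.001]
contact_force: [0.7, 0.3, 0.5]
gripper_width: 51.4
grasp_force: 0.0
```

Run:
```python
from h import *
import json
w,im=shot('wrist','w3.png');s=arm.read_state();print(s['position'],s['joint_vel'])
D=json.load(open('w2.json'));w2=np.array(D['w2']);D['w3']=w.tolist();json.dump(D,open('w2.json','w'))
a={'cooks_knife':(267.7,198.3),'knife_grip':(263.2,159.1),'utility_knife':(372.3,197.4),'paring_knife':(318,194.4),'block':(306.5,172.1)}
for t in a:
    r=arm.spot_point('wrist',t)
    if r: print(t,np.round(r[0]['centre']),r[0]['p'],*tri([w2,w],[a[t],r[0]['centre']]))
```

```text
[582.15967164 355.33028236 340.7716256 ] [-0.0098448   0.01190514  0.00158798 -0.00095429  0.00020103 -0.00095732]
cooks_knife [196. 226.] 0.86 [659.77561406 300.86968265 175.37442513] [1.1 1.1]
knife_grip [185. 193.] 0.84 [626.50405933 275.54166228 193.36451858] [0.5 0.5]
utility_knife [298. 227.] 0.62 [600.53740963 390.61325609 175.83445281] [0.5 0.5]
paring_knife [249. 225.] 0.61 [630.86465554 346.36635655 164.21643642] [1.  0.9]
block [257. 192.] 0.87 [630.98017624 346.90775554  10.59835591] [0.9 0.9]
```

View pics/w3.png

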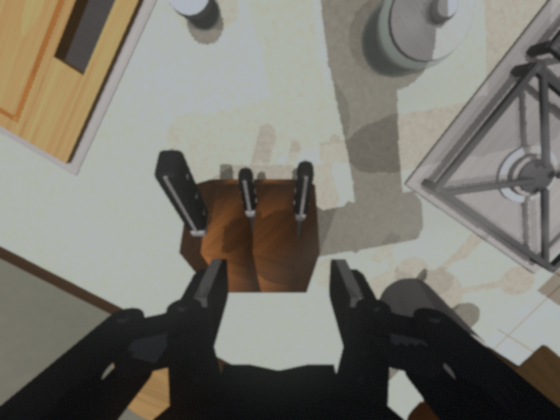

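The shifted view shows the cook's handle from its end at (172,160) to its collar at (198,230), consistent with the first. The first view was taken while the arm was still settling, so I fit all views with the block geometry.

```bash
cat > fit.py <<'E'
from h import *
import json
from scipy.optimize import least_squares
D=json.load(open('w2.json'));W={k:np.array(v) for k,v in D.items()}
side,_=shot('side');top,_=shot('top')
W['side']=side;W['top']=top
obs=[('side','block',164,311),('top','block',176,190),('side','cook',154,252),('top','cook',179,171),('side','grip',177,244),('top','grip',181,181),
('w2','cook',267.7,198.3),('w2','grip',263.2,159.1),('w2','util',372.3,197.4),('w2','par',318,194.4),('w2','block',306.5,172.1)]
for t,n in [('cooks_knife','cook'),('knife_grip','grip'),('utility_knife','util'),('paring_knife','par'),('block','block')]:
    for c,k in[('wrist','w3'),('side','side'),('top','top')]:
        r=arm.spot_point(c,t)
        if r and r[0]['p']>.4: obs.append((k,n,*r[0]['centre']))
sig={'w2':4,'w3':1.5,'side':1.5,'top':1.5}
def pts(p):
    bx,by,ps,zc=p; c,s=np.cos(ps),np.sin(ps);l=np.array([-s,c,0]);f=np.array([c,s,0])
    B=np.array([bx,by,0]);k=(f-[0,0,1])/2**.5
    o=B+[0,0,zc]
    return dict(block=B,cook=o-56*l,par=o,util=o+56*l,grip=o-56*l-65*k)
def res(p):
    q=pts(p);e=[]
    for k,n,u,v in obs:
        h=W[k]@np.r_[q[n],1];e+=[(h[0]/h[2]-u)/sig[k],(h[1]/h[2]-v)/sig[k]]
    return e
f=least_squares(res,[630,345,.6,150],loss='soft_l1')
print(np.round(f.x,3),np.degrees(f.x[2]));[print(k,v.round(1)) for k,v in pts(f.x).items()]
E_=np.array(res(f.x)).reshape(-1,2)
for o,e in zip(obs,E_):print(o[:2],np.round(e*sig[o[0]],1))
E
python3 fit.py
```

```text
[6.32548e+02 3.47421e+02 5.51000e-01 1.59984e+02] 31.5783041556299
block [632.5 347.4   0. ]
cook [661.9 299.7 160. ]
par [632.5 347.4 160. ]
util [603.2 395.1 160. ]
grip [622.7 275.6 205.9]
('side', 'block') [-3.5 -1.8]
('top', 'block') [-2.  -2.7]
('side', 'cook') [ 1.9 -1. ]
('top', 'cook') [-1.1 -1.1]
('side', 'grip') [-5.  -4.2]
('top', 'grip') [ 0.7 -2. ]
('w2', 'cook') [-1.9 -3.6]
('w2', 'grip') [ 1.5 -2.2]
('w2', 'util') [-2.7  0.2]
('w2', 'par') [-0.2  1.7]
('w2', 'block') [-1.2 -1. ]
('w3', 'cook') [ 2.1 -2.8]
('side', 'cook') [3.4 0.5]
('top', 'cook') [1.3 1.4]
('w3', 'grip') [-1.7  0.4]
('side', 'grip') [-1.5 -2.1]
('top', 'grip') [-3.2  1.3]
('w3', 'util') [ 1.3 -0.4]
('top', 'util') [-0.1 -2.2]
('w3', 'par') [-0.  -0.4]
('side', 'par') [0.5 3.2]
('w3', 'block') [0.5 0.3]
('side', 'block') [-2.7 -2.2]
('top', 'block') [-1.4  1.7]
```

Emit:
servo_tool --pt "0.55 -0.01 -0.03 0 0 8 0.5" --pt "0.55 -0.015 -0.06 0.01 0 16 1" --pt "0.55 -0.02 -0.089 0.03 0 25 1.4" --pt "0.55 -0.02 -0.089 0.06 0 25 1.4" --pt "0.55 -0.02 -0.089 0.077 0 25 1.4" --pt "0.55 -0.02 -0.089 0.077 0 25 1.4" --pt "0.55 -0.02 -0.089 0.077 0 25 1.4"

```text
clock: 11.72
position: [647.1, 292.6, 264.8]
ee_rot: [-0.266, 0.94, -0.061, -0.206]
contact_force: [-0.2, 0.7, 0.6]
gripper_width: 47.1
grasp_force: 0.0
```

Run:
```python
from h import *
import json
w,im=shot('wrist','w4.png');s=arm.read_state();print(s['position'],s['joints'],np.round(R.from_quat(s['ee_rot']).as_matrix(),3))
D=json.load(open('w2.json'));D['w4']=w.tolist();w3=np.array(D['w3']);json.dump(D,open('w2.json','w'))
G={'cooks_knife':(661.9,299.7,155),'knife_grip':(622.7,275.6,201)}
for t,a in [('cooks_knife',(196,226)),('knife_grip',(185,193)),('utility_knife',(298,227)),('paring_knife',(249,225))]:
    for r in arm.spot_point('wrist',t)[:1]: print(t,r,*tri([w3,w],[a,r['centre']]), [ (lambda h:h[:2]/h[2])(w@np.r_[G[t],1]) if t in G else 0])
```

```text
[647.11072807 292.67057294 265.23976556] [ 0.63828195  0.78102683  0.73115876 -0.03331779 -1.95286663 -1.66318655] [[-0.774 -0.525 -0.355]
 [-0.475  0.851 -0.225]
 [ 0.42  -0.005 -0.908]]
cooks_knife {'centre': [280.2, 290.3], 'p': 0.6} [664.01854648 300.75182273 164.98371987] [1.7 2.3] [array([278.96351853, 284.59859262])]
knife_grip {'centre': [279.1, 229.2], 'p': 0.58} [624.16419731 276.33716368 199.83630518] [0.5 0.6] [array([278.84295148, 226.43799618])]
utility_knife {'centre': [409.8, 285.6], 'p': 0.65} [604.41844865 394.0331441  160.15439879] [0.5 0.6] [0]
```

View pics/w4.png

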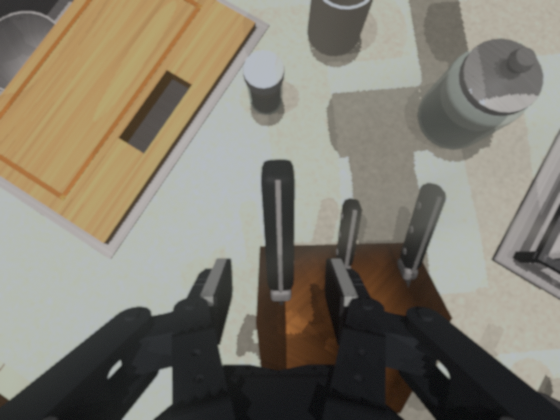

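The handle is centred between the fingers (column 279, against a finger midpoint of 281), and the grip measures (624,276,200). Descending.

Emit:
servo_tool --pt "0.45 -0.001 -0.001 0.01 0 0 0" --pt "0.45 -0.001 -0.001 0.035 0 0 0" --pt "0.45 -0.001 -0.001 0.06 0 0 0" --pt "0.45 -0.001 -0.001 0.078 0 0 0" --pt "0.45 -0.001 -0.001 0.088 0 0 0" --pt "0.45 -0.001 -0.001 0.088 0 0 0"

```text
clock: 12.72
position: [616.4, 271.9, 182.6]
ee_rot: [-0.266, 0.939, -0.062, -0.208]
contact_force: [-0.2, 0.2, 0.7]
gripper_width: 38.6
grasp_force: 0.0
```

Emit:
servo_tool --pt "0.2 0 0 0 0 0 0" --pt "0 0 0 0 0 0 0" --pt "0 0 0 0 0 0 0" --pt "0 0 0 0 0 0 0" --pt "0 0 0 0 0 0 0"

```text
clock: 13.35
position: [617.1, 272.6, 183.8]
ee_rot: [-0.266, 0.94, -0.061, -0.207]
contact_force: [-0.1, 1.8, 3.6]
gripper_width: 20.2
grasp_force: 59.7
```

Run:
```python
from h import *
w,im=shot('wrist','w5.png');s=arm.read_state();print(s['position'],s['gripper_width'],s['wrist_torque'],np.round(R.from_quat(s['ee_rot']).as_matrix(),3))
```

```text
[617.05633347 272.5753294  183.85369244] 20.342297929780177 [ 0.87825476 -0.41458096 -0.10952955] [[-0.773 -0.525 -0.356]
 [-0.474  0.851 -0.225]
 [ 0.421 -0.005 -0.907]]
```

View pics/w5.png

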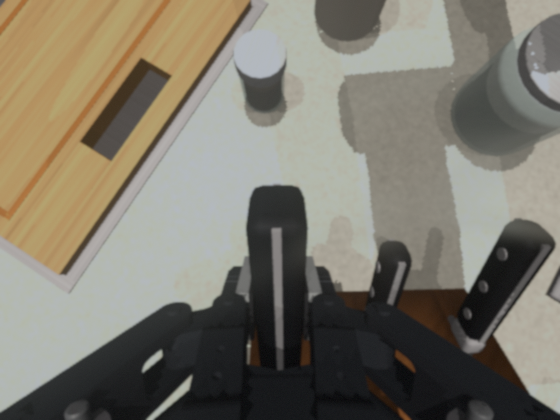

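The handle is held well (20.3 mm, 60 N). Drawing the knife slowly along its axis.

Emit:
servo_tool --pt "0 0.0047 0 -0.0017 0 0 0" --pt "0 0.0094 0 -0.0034 0 0 0" --pt "0 0.0188 0 -0.0069 0 0 0" --pt "0 0.0282 0 -0.0103 0 0 0"

```text
clock: 13.9
position: [599.3, 261.6, 203.9]
ee_rot: [-0.266, 0.94, -0.061, -0.206]
contact_force: [3.7, 2.5, -0.8]
gripper_width: 20.4
grasp_force: 59.1
```

Emit:
servo_tool --pt "0 0.0188 0 -0.0069 0 0 0" --pt "0 0.0376 0 -0.0138 0 0 0" --pt "0 0.0563 0 -0.0206 0 0 0" --pt "0 0.0751 0 -0.0275 0 0 0" --pt "0 0.0939 0 -0.0344 0 0 0" --pt "0 0.1127 0 -0.0413 0 0 0" --pt "0 0.1315 0 -0.0482 0 0 0" --pt "0 0.1502 0 -0.055 0 0 0" --pt "0 0.1502 0 -0.055 0 0 0" --pt "0 0.1502 0 -0.055 0 0 0"

```text
clock: 15.15
position: [502.0, 202.5, 317.3]
ee_rot: [-0.266, 0.939, -0.061, -0.208]
contact_force: [-0.2, 0.6, -2.7]
gripper_width: 20.6
grasp_force: 58.5
```

Run:
```python
from h import *
P,im=shot('side','s6.png');s=arm.read_state();print(s['position'],s['gripper_width'],s['joints'],np.round(R.from_quat(s['ee_rot']).as_matrix(),3))
t,_=shot('top','t6.png')
for n in['cooks_knife','knife_tip','knife_edge','knife_grip']:
    a=arm.spot_point('side',n)[:1];b=arm.spot_point('top',n)[:1];print(n,a,b)
    if a and b: print(*tri([P,t],[a[0]['centre'],b[0]['centre']]))
i=cv2.imread('pics/s6.png');cv2.imwrite('pics/s6c.png',cv2.resize(i[150:400,60:400],None,fx=2.3,fy=2.3))
```

```text
[502.11895348 202.55029198 316.87697456] 19.979900709064193 [ 0.65938898  0.42727802  0.23246398 -0.04198281 -1.8119554  -1.67986951] [[-0.772 -0.525 -0.359]
 [-0.473  0.851 -0.226]
 [ 0.424 -0.005 -0.906]]
cooks_knife [{'centre': [203.5, 219.7], 'p': 0.55}] [{'centre': [189.7, 199.3], 'p': 0.65}]
[548.41637233 233.31872343 285.06849687] [1.2 1.1]
knife_tip [{'centre': [173.9, 254.6], 'p': 0.91}] []
knife_edge [{'centre': [193.8, 239.5], 'p': 0.97}] []
knife_grip [{'centre': [225.9, 206.7], 'p': 0.91}] [{'centre': [228.2, 235.0], 'p': 0.72}]
[493.72593686 155.8527209  300.72756458] [20.7 23.6]
```

View pics/s6c.png

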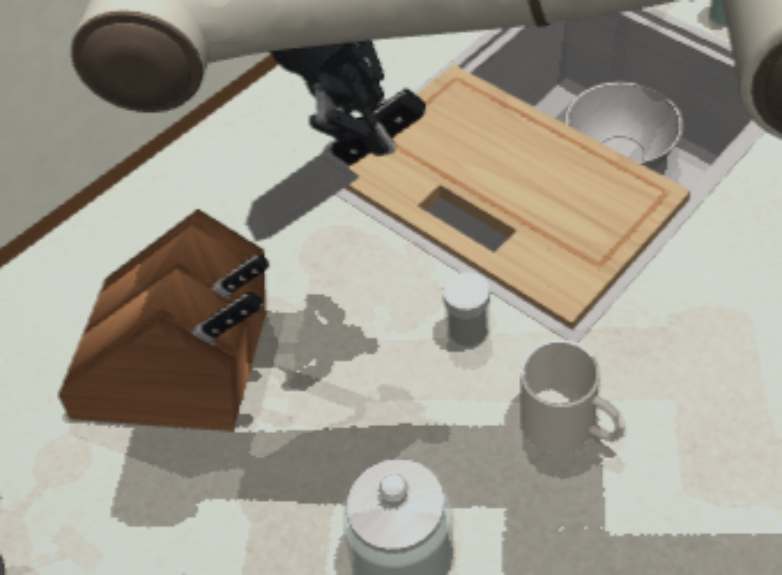

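The crop shows the knife fully out and firmly held, the two small knives and the jars untouched, and the board at the sink's end. Next I level it while moving over the board.

Emit:
servo_tool --pt "0 0.0086 -0.0154 0.0041 0 -2.7 0" --pt "0 0.0215 -0.0386 0.0102 0 -6.8 0" --pt "0 0.0386 -0.0694 0.0184 0 -12 0" --pt "0 0.0572 -0.1028 0.0272 0 -18 0" --pt "0 0.0758 -0.1362 0.036 0 -24 0" --pt "0 0.0944 -0.1696 0.0449 0 -30 0" --pt "0 0.113 -0.203 0.0537 0 -35.5 0" --pt "0 0.1287 -0.2313 0.0612 0 -40.5 0" --pt "0 0.139 -0.25 0.066 0 -43.5 0" --pt "0 0.143 -0.257 0.068 0 -45 0" --pt "0 0.143 -0.257 0.068 0 -45 0" --pt "0 0.143 -0.257 0.068 0 -45 0"

```text
clock: 17.15
position: [502.1, -99.2, 317.8]
ee_rot: [-0.269, 0.947, 0.045, 0.167]
contact_force: [-1.1, -0.0, -2.1]
gripper_width: 20.3
grasp_force: 58.7
```

Run:
```python
from h import *
P,im=shot('side','s7.png');s=arm.read_state();print(s['position'],s['gripper_width'],np.round(R.from_quat(s['ee_rot']).as_matrix(),3))
t,_=shot('top','t7.png')
for n in['cooks_knife','knife_tip','knife_edge','knife_grip','board_slot']:
    a=arm.spot_point('side',n)[:1];b=arm.spot_point('top',n)[:1];print(n,a,b)
    if a and b: print(*tri([P,t],[a[0]['centre'],b[0]['centre']]))
i=cv2.imread('pics/s7.png')[60:360,120:440];j=cv2.imread('pics/t7.png')[110:290,200:400];cv2.imwrite('pics/s7c.png',np.hstack([cv2.resize(i,(450,422)),cv2.resize(j,(350,422))]))
```

```text
[502.26866497 -98.92924753 317.7670471 ] 20.24143486698389 [[-0.799 -0.526  0.293]
 [-0.495  0.851  0.175]
 [-0.341 -0.005 -0.94 ]]
cooks_knife [{'centre': [285.5, 136.0], 'p': 0.7}] []
knife_tip [{'centre': [225.6, 139.7], 'p': 0.61}] [{'centre': [262.8, 152.1], 'p': 0.64}]
[686.80053685  14.35223981 305.30848457] [0.9 1. ]
knife_edge [{'centre': [256.3, 138.0], 'p': 0.79}] [{'centre': [277.5, 172.7], 'p': 0.67}]
[623.63233375 -30.55040501 313.07847121] [0.8 0.9]
knife_grip [{'centre': [316.5, 140.7], 'p': 0.91}] [{'centre': [305.4, 218.5], 'p': 0.5}]
[ 493.45952049 -111.70159526  316.12878471] [0.8 0.8]
board_slot [{'centre': [262.4, 243.8], 'p': 0.74}] [{'centre': [260.7, 208.3], 'p': 0.92}]
[560.69015149  30.91990811  12.45439847] [0.1 0.1]
```

View pics/s7c.png

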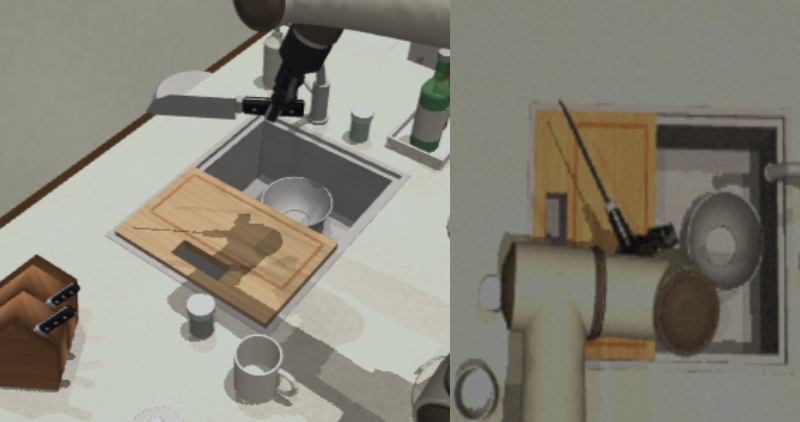

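The knife is level, edge down, with its edge middle at about (624,−31) over the board. The slot at y=31 puts the board at its end. Descending 180 mm, then settling.

Emit:
servo_tool --pt "0 0.0034 0 0.0094 0 0 0" --pt "0 0.0102 0 0.0282 0 0 0" --pt "0 0.0188 0 0.0517 0 0 0" --pt "0 0.0273 0 0.0752 0 0 0" --pt "0 0.0358 0 0.0987 0 0 0" --pt "0 0.0443 0 0.122 0 0 0" --pt "0 0.0529 0.0005 0.1455 0 0 0" --pt "0 0.058 0.001 0.16 0 0 0" --pt "0 0.0614 0.001 0.169 0 0 0" --pt "0 0.0614 0.001 0.169 0 0 0" --pt "0 0.0614 0.001 0.169 0 0 0" --pt "0 0.0614 0.001 0.169 0 0 0"

```text
clock: 19.25
position: [502.9, -99.3, 138.9]
ee_rot: [-0.269, 0.947, 0.045, 0.169]
contact_force: [-0.1, -0.4, -2.0]
gripper_width: 20.3
grasp_force: 58.6
```

Emit:
servo_tool --pt "0 0 0 0 0 0 0" --pt "0 0 0 0 0 0 0" --pt "0 0 0 0 0 0 0"

```text
clock: 19.62
position: [502.4, -99.3, 138.2]
ee_rot: [-0.269, 0.947, 0.045, 0.168]
contact_force: [0.4, -0.0, -2.8]
gripper_width: 20.3
grasp_force: 58.6
```

Run:
```python
from h import *
P,im=shot('side','s8.png');s=arm.read_state();print(s['position'],s['gripper_width'],s['grasp_force'],s['joint_vel'])
t,_=shot('top','t8.png')
for n in['cooks_knife','knife_tip','knife_edge','knife_grip','board_slot']:
    a=arm.spot_point('side',n)[:1];b=arm.spot_point('top',n)[:1]
    if a and b: print(n,a[0]['p'],b[0]['p'],*tri([P,t],[a[0]['centre'],b[0]['centre']]))
i=cv2.imread('pics/s8.png')[90:390,120:440];cv2.imwrite('pics/s8c.png',cv2.resize(i,(640,600)))
```

```text
[502.37847235 -99.28164286 138.07614983] 20.302673862942406 58.60381364822388 [-0.00108773  0.00024871 -0.00065742 -0.0019152   0.00029347  0.00094227]
cooks_knife 0.84 0.78 [550.73814427 -69.25324193 165.87572062] [0.5 0.5]
knife_edge 0.61 0.7 [455.58164323 130.22140107 332.18791704] [10.4 10.9]
board_slot 0.95 0.88 [559.6321878   26.39080802   7.81123894] [0.7 0.7]
```

View pics/s8c.png

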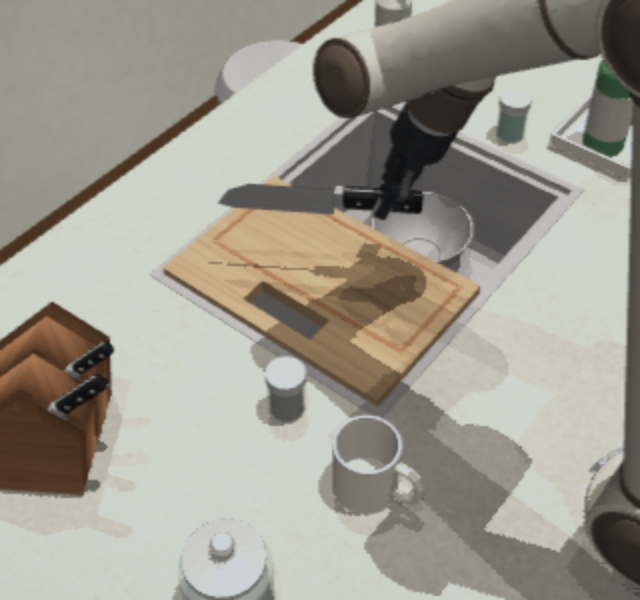

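The knife is still, level and held about 110 mm above the board, which is flush with the sink's end. The jars, the mug and the small knives are undisturbed. Handing in.

```bash
python3 -c "
from bench import arm
print(arm.job_done())"
```

```text
the job is handed in; nothing more can be done
None
```

The job is handed in, though no verdict came back: the board is up against the sink's end by the block, and the cook's knife is held still, level and edge down, about 110 mm above it, with nothing else disturbed in the last picture.

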